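# Set a gel cassette on the sloped light box and close its side guide

## Task

Take the gel cassette (the one with the blue stained gel, not the empty clear one) out of the blue rack and lean it on the light box: bottom edge down on the ledge between the side guide and the end stop, lying flat against the lit panel, laid back gently and not let fall or drop. Then squeeze the red thumb release on the side guide and, keeping it pressed, slide the guide gently along its rail until it holds the cassette snug against the end stop, and let go so that the brake locks again. Never force the guide along with its brake on, and leave the empty cassette, the beaker and the timer where they are.

Things in the scene. Friction and masses are not known exactly. Their poses are not given: they have to be found in the camera images.
- gel_cassette: Glass cassette with a pale blue gel with dark blue bands and grey side spacers: rigid slab 9 mm thick (own x), 120 mm wide (own y), 150 mm tall (own z), 0.2 to 0.4 kg. Origin: middle of its bottom edge, z toward its top edge. Both faces serve alike. Starts upright in a rack slot, bottom 14 mm above the worktop, top at 164 mm. Grip it across its thickness at the middle of the top edge.
- empty_cassette: Empty clear glass cassette with white spacers, same size and axes as the gel cassette. It stands in the other used slot of the rack, 90 mm away; which slot holds which varies. Leave it there.
- plate_rack: Blue plastic rack, fixed, 150 (own x) by 132 mm (own y), 62 mm high; origin at the centre of its underside. Five upright slots 12.5 mm wide run along own y, 22.5 mm apart; the outermost two (own x = -45 and +45 mm) hold the cassettes.
- light_box: Grey base of the light box, fixed, 185 by 280 mm; origin on the worktop right under the panel's origin. Own x points level from its front to its back, own y along the rail and the ledge, from the guide toward the end stop, z up. The guide's rail runs along its front; two props stand behind the panel, lower than its top.
- panel: Lit white panel, leaning back 30 degrees from vertical, and its ledge. Origin: inner corner of ledge and panel, middle of their 250 mm width, 34 mm above the worktop. Own z: up the slope (panel 96 mm high: a cassette stands 54 mm proud, room for a finger behind). Own x: square into the panel face. Own y: level along the ledge, from guide to end stop. Ledge: square to the panel, 27 mm deep.
- stop_face (a point): Face of the black fixed end stop, 46 mm high along the slope, at the panel's own y = +115 mm; this point is 13 mm before the panel face and 20 mm up from the ledge. A cassette well seated has its origin at the panel's own x = -4.5 mm, z = 0, faces parallel to the panel; touching this stop its origin is at the panel's own y = +55 mm.
- guide_face (a point): Middle of the face of the guide's black fence (44 mm high along the slope) that meets the cassette's side edge; it moves with the guide, facing the stop_face point straight, and is 120 mm from it when a cassette is held snug. At the start it is 150 to 180 mm from it.
- guide (a joint): How far the grey side guide has slid along its rail toward the end stop, m: 0 to 0.075, starts at 0 to 0.03. The fence face is at the panel's own y = -0.065 + this value; it holds a cassette against the end stop at 0.060. It slides with about 1 N while the red release is pressed, and is locked (up to about 40 N) when it is not.
- release (a joint): How far the red thumb release is pressed in, m: 0 out (brake on, guide locked), 0.005 fully in; beyond about 0.001 the guide is free. Spring: 10 N to start, 14.4 N fully in, so a grip of 25 N or more presses it fully. It springs out when let go.
- guide_grip (a point): Where to pinch the guide: middle of its grey grip tower, 80 mm above the worktop, 19 mm under the tower's top, 34 mm outward of the fence face. Axes as light_box. Pinch along x: red release on the front, 15 mm before this point, tower's back 15 mm behind it (30 mm wide, 25 pressed in). Tower 34 mm long in y. The ledge's front edge, 48 mm high, lies 34 mm behind this point.
- beaker: Clear 100 ml beaker, 50 mm across, 66 mm tall, origin under its centre. Leave it.
- timer: White digital timer on its foot, 66 mm wide, 64 mm tall, origin under its centre. Leave it.

How it is judged:
By the outcome, as a careful person would: the job done as asked, in the order asked, and still so for the second after the job is handed in, with the robot touching nothing.
It also fails if it takes over 53 s, if anything falls off the work surface, if the arm or the gripper's body presses on something with over 40 N, if the wrist force passes 120 N, or if a joint passes its speed limit or range.

## Robot

A 6-joint arm with a two-finger parallel gripper is mounted at the origin on a cart in front of the work surface, level with it; the furniture and walls round the work are solid. World frame = base frame: x ahead of the robot, y to its left, z up, the work surface at z = 0. Lengths are in m, angles in rad, forces in N, time in s.
With the tool pointing down it reaches from about 0.35 to 0.975 m from the base axis. Payload 4.9 kg.
Tool frame: the origin (TCP) lies midway between the tips of the shut fingers; the grasp point (between the pads) lies 19 mm behind it; z points along the fingers, y is the line along which they close (so a half turn about z gives the same grasp; the last joint's range is limited). The gripper opens to 85 mm and grips with 20 to 120 N. Pads are 22 mm wide; open, the fingers measure 114 mm over their backs; the gripper's body (76 mm by 85 mm) begins 54 mm behind the grasp point. The pads swing forward as they close: fully open they stand 13 mm farther back than shut.
Start: joints at [1.06, 0.053, 1.613, -0, 1.476, -0.119], TCP at [0.239, 0.578, 0.231] pointing down, gripper open.
Joint ranges: [-3.01, 3.01], [-1.01, 2.22], [0.06, 2.58], [-1.02, 4.17], [0.09, 2.62], [-3.14, 3.14]. Speed limits (rad/s): [2.57, 2.57, 3.14, 3.14, 3.14, 3.14].

## Interface

Orientations are given as a unit quaternion [w, x, y, z].
In Python, from plant import manip, viewer, readout gives the robot as it stands (manip), with the cameras (viewer) and the readings (readout).
- The arm moves only by the shell command python3 shift.py 'ROWS'. ROWS is a JSON list of rows, 1 to 5 of them, each of 7 numbers: the opening from 0.0 (shut) to 1.0 (fully open), then dx, dy, dz in m, then a rotation vector rx, ry, rz in rad; each row shifts and turns the commanded pose from where the row before left it, along the tool's axes as they then stand; what a row does not reach is not made up. A row lasts 1/8 s, in which the tool goes at most 0.0625 m and 0.188 rad, less where a joint would pass 70% of its speed; a pose out of reach is approached as far as the arm can. The fingers move at their own pace and stop on an object; the grip force is fixed at half the most. Time passes only in rows, so rows that do not move let the fingers close. It prints the time, the measured TCP pose, the force, the opening and the grip force at its end.
- readout.state(): the state, without advancing time (a new reading comes with each control period).
- viewer.grab_frame(name): name is "scene" or "top"; returns the picture (420x560x3 uint8, red, green, blue); there is no depth.
- viewer.camera_params(name): a dict with "intrinsics" (3x3 intrinsics, pixels), "xyz" and "orientation" of the camera in the world. Camera axes: x right, y down, z forward; pixel columns grow to the right and rows downward; lengths in m; the calibration is good to about 2 mm. A picture is of the moment at which its call begins. camera_params takes no time and is no camera call.
- manip.job_done(): hands the job in; it is judged then, once.
The state is a dict: "time": time; "joint_pos": joint angles; "joint_vel": joint speeds; "joint_efforts": joint torques, N m; "tool_pos": TCP position; "tool_rot": TCP orientation; "contact_force": force on the tool from outside, world axes, zero at the start; "ft_torque": the same for the moment, N m; "gripper_width": opening from 0.0 (shut) to 1.0 (fully open); "grasp_force": force on a finger pad.
Only numpy, scipy, OpenCV 4.12 (cv2) and the standard library are available. Lean on these libraries where they do the work, as an engineer would, in place of code of your own. Each camera call takes 0.05 s, during which the arm holds its last target. There are 200 camera calls.

## Working session

There is one attempt and no reset: what is moved stays moved. The work goes in short steps, Python scripts to look and compute and a shell command to move; the robot and the scene stay as the last step left them, time stands still between calls to the robot, and variables do not carry over. Pictures are saved under pics/ and viewed, at most 10 in all, crops included, and the job is handed in when it is done.

```bash
ls; mkdir -p pics
python3 - <<'E'
from plant import manip, viewer, readout
import cv2
for n in("scene","top"):
    cv2.imwrite(f"pics/{n}0.png",cv2.resize(viewer.grab_frame(n)[:,:,::-1],(800,600),interpolation=cv2.INTER_CUBIC))
    print(viewer.camera_params(n))
s=readout.state();print(s)
E
```

```text
pics
plant.py
shift.py
{'intrinsics': array([[421.85966687,   0.        , 280.87080927],
       [  0.        , 421.85966687, 208.28233117],
       [  0.        ,   0.        ,   1.        ]]), 'xyz': array([-0.19816393, -0.48240948,  0.78266677]), 'orientation': array([-0.3802065 ,  0.78288549, -0.44038995,  0.22043145])}
{'intrinsics': array([[401.68795583,   0.        , 273.18803233],
       [  0.        , 401.68795583, 207.58084761],
       [  0.        ,   0.        ,   1.        ]]), 'xyz': array([ 0.4906145 , -0.02701693,  0.93100407]), 'orientation': array([ 0.03563977, -0.69636309,  0.71633011, -0.026066  ])}
{'time': 0.1, 'joint_pos': array([ 1.06000269e+00,  5.33317108e-02,  1.61417033e+00, -4.88364112e-06,
        1.47601177e+00, -1.18980622e-01]), 'joint_vel': array([ 0.00081489, -0.00261544, -0.00162259, -0.00070718,  0.00314691,
       -0.00129585]), 'joint_efforts': array([ 1.10450554e-03, -3.94901383e+01, -3.71363282e+01, -5.53265875e-05,
        3.90047848e-03, -5.37568411e-06]), 'tool_pos': array([0.23837297, 0.57713723, 0.23015248]), 'tool_rot': array([-2.95188155e-04,  1.94655463e-01,  9.80871209e-01, -9.14098870e-04]), 'contact_force': array([-0.73817374,  0.165229  , -0.0952925 ]), 'ft_torque': array([-0.00476771, -0.0389647 ,  0.00559093]), 'grasp_force': 0.0, 'gripper_width': 0.9997075131834089}
```

View pics/scene0.png

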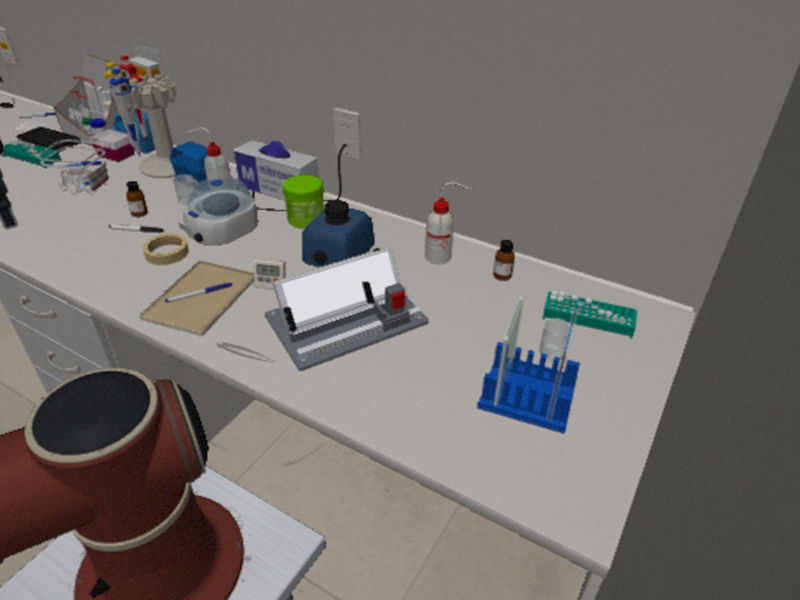

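View pics/top0.png

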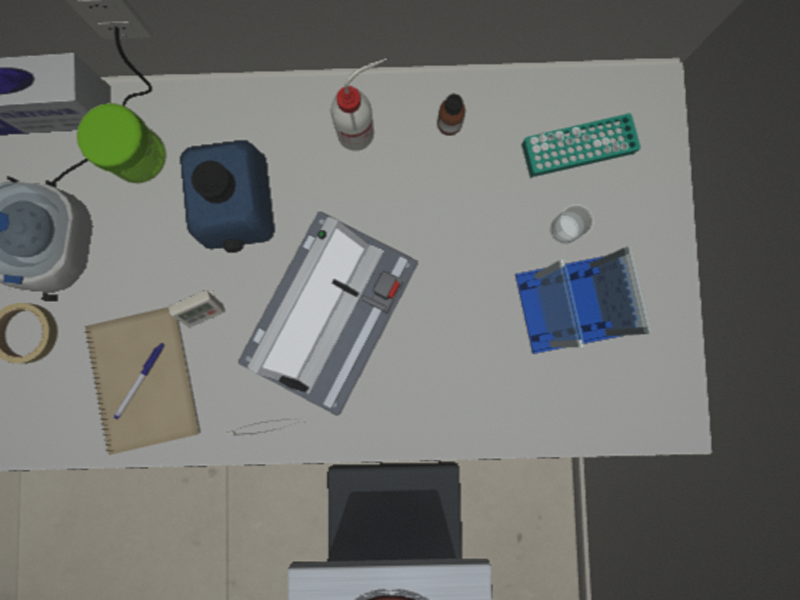

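The scene view shows the rack at about (530,385) and the light box at about (345,305). The top view shows the rack at (582,300) and the light box at (328,312), with the red release at (393,288). I'll enlarge both to get accurate corners and identify the gel.

Run:
```python
import cv2, numpy as np
from plant import manip, viewer, readout
s=viewer.grab_frame("scene")[:,:,::-1]; t=viewer.grab_frame("top")[:,:,::-1]
cv2.imwrite("pics/s_raw.png",s);cv2.imwrite("pics/t_raw.png",t)
def crop(im,x,y,w,h,k):return cv2.resize(im[y:y+h,x:x+w],(w*k,h*k),interpolation=cv2.INTER_CUBIC)
# top: rack crop  (355..460,170..250), box (160..300,145..295)
a=crop(t,355,165,105,90,4);b=crop(s,325,200,95,105,4)
A=np.zeros((420,800,3),np.uint8);A[:360,:420]=a;A[:420,420:800]=b
cv2.imwrite("pics/rack.png",A)
B=np.zeros((600,800,3),np.uint8)
c=crop(t,163,145,133,148,3);d=crop(s,180,170,125,90,3)
B[:444,:399]=c;B[:270,400:775]=d;cv2.imwrite("pics/box.png",B)
```

```text
(no output)
```

View pics/rack.png

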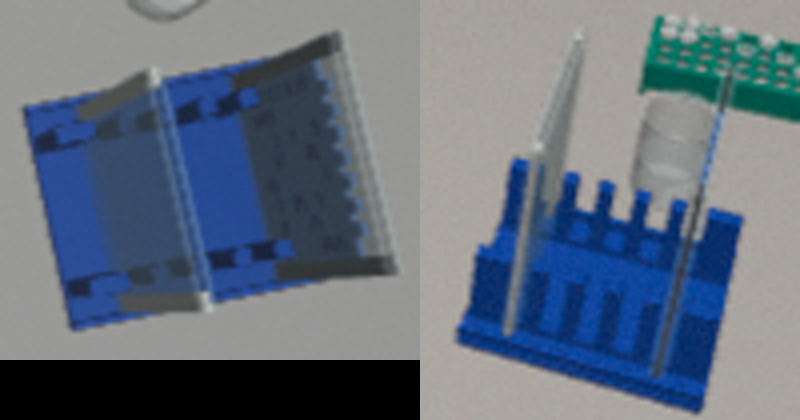

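View pics/box.png

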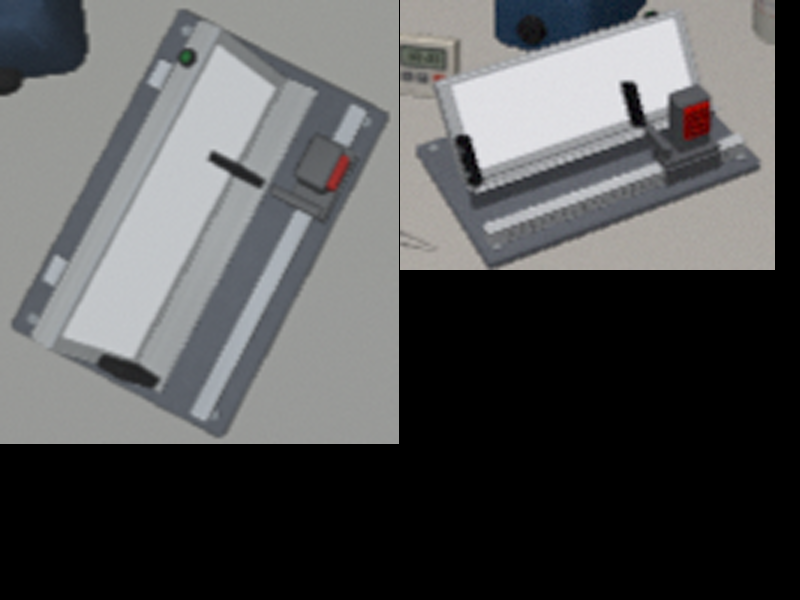

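```bash
cat > h.py <<'E'
import numpy as np, cv2
from scipy.spatial.transform import Rotation as R
from scipy.optimize import least_squares
from plant import manip, viewer, readout
CP={n:viewer.camera_params(n) for n in("scene","top")}
def rot(q): return R.from_quat(q,scalar_first=True)
def proj(n,P):
    c=CP[n]; p=rot(c["orientation"]).inv().apply(np.atleast_2d(P)-c["xyz"])
    p=p@c["intrinsics"].T; return p[:,:2]/p[:,2:]
def px(u,v,ou,ov,k,pu=0): return np.array([ou+(u-pu+.5)/k-.5, ov+(v+.5)/k-.5])
def pose2(x,P): return R.from_euler('z',x[2]).apply(P)+[x[0],x[1],0]
TH=np.radians(30); RP=R.from_euler('y',TH)   # panel axes in light_box
def pan(P): return RP.apply(np.atleast_2d(P))+[0,0,.034]
E
cat > fit.py <<'E'
from h import *
rk=lambda u,v:("top",px(u,v,355,165,4)); rs=lambda u,v:("scene",px(u,v,325,200,4,420))
bt=lambda u,v:("top",px(u,v,163,145,3)); bs=lambda u,v:("scene",px(u,v,180,170,3,400))
# rack: gel at +X image side -> treat own x: empty -45, gel +45 ; own y: up in image
G=[([.045,.06,.164],rk(335,36)),([.045,-.06,.164],rk(388,270)),([-.045,.06,.164],rk(152,70)),([-.045,-.06,.164],rk(204,306)),
   ([.045,.06,.164],rs(728,72)),([-.045,.06,.164],rs(580,34)),([-.045,-.06,.164],rs(538,147))]
def run(pts,x0,f):
    def r(x): return np.concatenate([proj(n,f(x,p))[0]-u for p,(n,u) in pts])
    s=least_squares(r,x0,loss='soft_l1');print(np.round(s.x,4));print(np.round(r(s.x).reshape(-1,2),1).tolist());return s.x
xr=run(G,[.5,-.35,-1.4],lambda x,p:pose2(x,np.array(p)))
def f(x,p):
    k,P=p; P=np.array(P,float)
    if k=='p': Q=pan(P)[0]
    elif k=='g': Q=P+[-.0574,-.065+x[3]-.034,0]
    elif k=='f': Q=pan(P+[0,-.065+x[3],0])[0]
    return pose2(x,Q)
B=[(('p',[-.027,-.125,0]),bt(318,90)),(('p',[-.027,.125,0]),bt(160,390)),(('g',[0,0,.099]),bt(323,162)),
 (('p',[0,-.125,.096]),bs(685,12)),(('p',[0,.125,.096]),bs(437,80))]
xb=run(B,[.5,.1,1,.01],f)
np.save("fit.npy",np.r_[xr,xb])
print("gel",pose2(xr,np.array([.045,0,.164])))
# overlay
k=3;cr={"top":(163,145,133,148),"scene":(180,170,125,90)}
B2=np.zeros((600,800,3),np.uint8)
def draw(n,pts,im,ou,ov,k,c):
    q=(proj(n,pts)-[ou,ov]+.5)*k-.5; cv2.polylines(im,[np.round(q).astype(int)],False,c,1,cv2.LINE_AA)
def make(n,ou,ov,w,h,k):
    im=cv2.imread("pics/%s_raw.png"%n[0]);im=cv2.resize(im[ov:ov+h,ou:ou+w],None,fx=k,fy=k,interpolation=cv2.INTER_CUBIC)
    D=lambda P,c:draw(n,np.array(P),im,ou,ov,k,c)
    P=lambda L:[f(xb,('p',l)) for l in L]
    D(P([[-.027,-.125,0],[-.027,.125,0],[0,.125,0],[0,.125,.096],[0,-.125,.096],[0,-.125,0],[-.027,-.125,0]]),(0,255,0))
    D(P([[0,.115,0],[-.026,.115,0],[-.026,.115,.046],[0,.115,.046],[0,.115,0]]),(0,0,255))
    D([f(xb,('f',l)) for l in [[0,0,0],[-.026,0,0],[-.026,0,.044],[0,0,.044],[0,0,0]]],(255,0,255))
    D([f(xb,('g',l)) for l in [[-.013,-.017,.099],[.015,-.017,.099],[.015,.017,.099],[-.013,.017,.099],[-.013,-.017,.099]]],(0,255,255))
    for s in(-1,1):
        for t in (-.0045,.0045):
            D([pose2(xr,np.array([s*.045+t,y,z])) for y,z in[(-.06,.014),(-.06,.164),(.06,.164),(.06,.014)]],(0,255,0))
    D([pose2(xr,np.array(q)) for q in [[-.075,-.066,0],[.075,-.066,0],[.075,.066,0],[-.075,.066,0],[-.075,-.066,0]]],(0,255,255))
    return im
A=make("top",163,145,133,148,3);C=make("scene",180,170,125,90,3);E=make("top",355,165,105,90,3);F=make("scene",325,200,95,105,3)
B2[:444,:399]=A;B2[:270,400:775]=C;B2[270:585,400:685]=F;cv2.imwrite("pics/ov1.png",B2)
cv2.imwrite("pics/ov2.png",E)
E
python3 fit.py
```

```text
[ 0.5495 -0.3011 -1.4082]
[[-0.3, -1.0], [0.7, 2.0], [-0.6, -0.6], [0.1, 2.1], [1.4, -2.5], [0.6, -1.9], [-1.0, 0.6]]
[0.5444 0.074  1.0639 0.0243]
[[-0.4, -0.2], [-0.7, 0.5], [0.5, 0.3], [0.3, -1.7], [0.8, 0.6]]
gel [ 0.55676874 -0.34554358  0.164     ]
```

View pics/ov1.png

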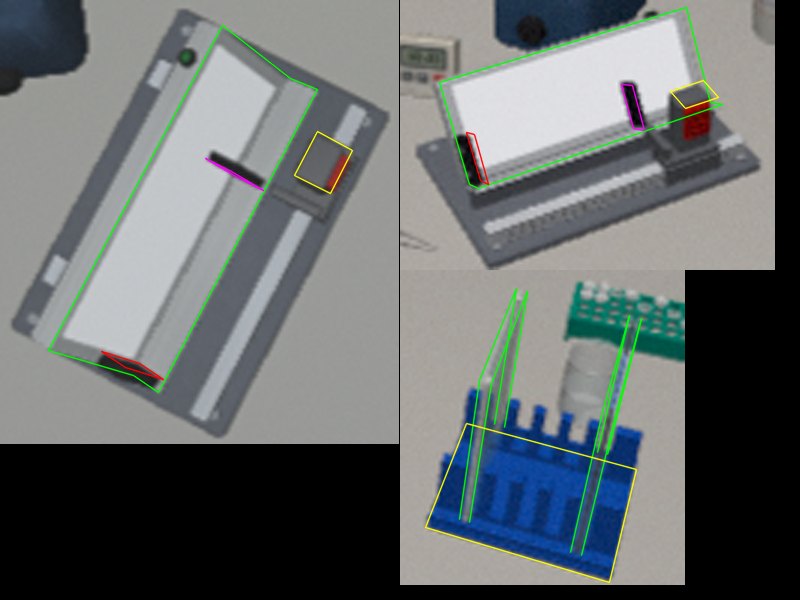

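The overlay matches the rack, panel, stop, fence and tower outlines to within 1–2 px. The right-hand cassette, with blue on its edge and banded lanes, is the gel. Next I'll work out the targets.

```bash
cat > t.py <<'E'
from h import *
import sys
v=np.load("fit.npy"); xr,xb=v[:3],v[3:]
def gel(up=0,dx=0,dy=0):  # TCP pose gripping gel in rack, grasp 12 mm below top
    a=xr[2]; y=[np.cos(a),np.sin(a),0]; z=[0,0,-1]
    M=np.c_[np.cross(y,z),y,z]
    return pose2(xr,np.array([.045+dx,dy,.164-.031+up])),R.from_matrix(M)
def lean(y=.047,off=0,up=0,tilt=30):  # off: before panel, up: above ledge (panel axes); cassette tilted about bottom edge
    Z=R.from_euler('z',xb[2]); C=Z*R.from_euler('y',np.radians(tilt))  # cassette axes
    ty=-C.apply([1,0,0]); tz=-C.apply([0,0,1]); M=R.from_matrix(np.c_[np.cross(ty,tz),ty,tz])
    o=pose2(xb,pan([-.0045-off,y,up])[0]); return o+C.apply([0,0,.15-.031]),M
def grip(up=0,back=0):
    Z=R.from_euler('z',xb[2]); ty=-Z.apply([1,0,0]); tz=np.array([0,0,-1.])
    return pose2(xb,np.array([-.0574+back,-.065+xb[3]-.034,.080-.019+up])),R.from_matrix(np.c_[np.cross(ty,tz),ty,tz])
def delta(T):
    s=readout.state(); c=rot(s["tool_rot"]); d=c.inv().apply(T[0]-s["tool_pos"]); r=(c.inv()*T[1]).as_rotvec()
    print("tgt",np.round(T[0],4),"shift",np.round(d,4),"rot",np.round(r,4),"shift-after-rot",np.round(T[1].inv().apply(T[0]-s["tool_pos"]),4))
    print("t",round(s["time"],2),"q",np.round(s["joint_pos"],2),"F",np.round(s["contact_force"],1),"w",round(s["gripper_width"],3),"gf",round(float(s["grasp_force"]),1))
for e in sys.argv[1:]: print(e); delta(eval(e))
E
python3 t.py "gel(.08)" "lean()" "grip()"
```

```text
gel(.08)
tgt [ 0.5568 -0.3455  0.213 ] shift [-0.6466 -0.7313  0.0183] rot [-7.0000e-04  1.6000e-03  2.5872e+00] shift-after-rot [0.1647 0.9622 0.0175]
t 0.2 q [ 1.06  0.05  1.61  0.    1.48 -0.12] F [ 0.4 -0.2  0.5] w 0.999 gf 0.0
lean()
tgt [0.5303 0.1455 0.1393] shift [-0.4346 -0.2875  0.0915] rot [-0.045   0.7823 -2.9273] shift-after-rot [0.4648 0.1587 0.1969]
t 0.2 q [ 1.06  0.05  1.61  0.    1.48 -0.12] F [ 0.4 -0.2  0.5] w 0.999 gf 0.0
grip()
tgt [ 0.5818 -0.0124  0.061 ] shift [-0.5426 -0.4137  0.1699] rot [ 1.0000e-04 -2.0000e-03 -3.0265e+00] shift-after-rot [0.5865 0.3488 0.1695]
t 0.2 q [ 1.06  0.05  1.61  0.    1.48 -0.12] F [ 0.4 -0.2  0.5] w 0.999 gf 0.0
```

```bash
A='[1,-0.04,-0.0455,0,0,0,0]'
python3 shift.py '[[1,-0.04,-0.0455,0,0,0,0],[1,-0.04,-0.0455,0,0,0,0],[1,-0.04,-0.0455,0,0,0,0],[1,-0.04,-0.0455,0,0,0,0],[1,-0.04,-0.0455,0,0,0,0]]'
python3 shift.py '[[1,-0.04,-0.0455,0,0,0,0],[1,-0.04,-0.0455,0,0,0,0],[1,-0.04,-0.0455,0,0,0,0],[1,-0.04,-0.0455,0,0,0,0],[1,-0.04,-0.0455,0,0,0,0]]'
python3 shift.py '[[1,-0.04,-0.0455,0,0,0,0],[1,-0.04,-0.0455,0,0,0,0],[1,-0.04,-0.0455,0,0,0,0],[1,-0.04,-0.0455,0,0,0,0],[1,-0.04,-0.0455,0,0,0,0]]'
python3 shift.py '[[1,-0.04,-0.0455,0,0,0,0],[1,0,0,0,0,0,0.185],[1,0,0,0,0,0,0.185],[1,0,0,0,0,0,0.185],[1,0,0,0,0,0,0.185]]'
python3 shift.py '[[1,0,0,0,0,0,0.185],[1,0,0,0,0,0,0.185],[1,0,0,0,0,0,0.185],[1,0,0,0,0,0,0.185],[1,0,0,0,0,0,0.185]]'
python3 shift.py '[[1,0,0,0,0,0,0.185],[1,0,0,0,0,0,0.185],[1,0,0,0,0,0,0.185],[1,0,0,0,0,0,0.185],[1,0,0,0,0,0,0.185]]'
python3 t.py "gel(.08)" "gel()"
```

```text
time: 0.82
tool_pos: [0.3368, 0.2892, 0.2312]
tool_rot: [0.0, 0.194, 0.981, 0.0]
contact_force: [0.5, -0.0, -0.5]
gripper_width: 1.004
grasp_force: 0.0
time: 1.45
tool_pos: [0.4348, 0.0024, 0.2314]
tool_rot: [0.001, 0.195, 0.981, 0.0]
contact_force: [1.1, -0.1, 1.0]
gripper_width: 1.001
grasp_force: 0.0
time: 2.08
tool_pos: [0.5329, -0.2843, 0.2311]
tool_rot: [-0.0, 0.195, 0.981, 0.0]
contact_force: [0.5, 0.6, 1.0]
gripper_width: 0.998
grasp_force: 0.0
time: 2.7
tool_pos: [0.552, -0.3396, 0.2308]
tool_rot: [-0.0, 0.539, 0.842, 0.0]
contact_force: [1.1, 0.5, -0.1]
gripper_width: 1.0
grasp_force: 0.0
time: 3.32
tool_pos: [0.552, -0.3395, 0.2309]
tool_rot: [-0.0, 0.858, 0.514, -0.0]
contact_force: [-0.1, -0.0, -0.3]
gripper_width: 1.003
grasp_force: 0.0
time: 3.95
tool_pos: [0.552, -0.3395, 0.2309]
tool_rot: [-0.0, 0.997, 0.077, -0.0]
contact_force: [-0.5, 0.6, -0.1]
gripper_width: 1.0
grasp_force: 0.0
gel(.08)
tgt [ 0.5568 -0.3455  0.213 ] shift [0.0038 0.0067 0.0179] rot [-0.0005  0.0004 -0.0089] shift-after-rot [0.0037 0.0068 0.0179]
t 3.95 q [-0.67  0.11  1.56  0.    1.48  0.75] F [-0.5  0.6 -0.1] w 1.0 gf 0.0
gel()
tgt [ 0.5568 -0.3455  0.133 ] shift [0.0038 0.0068 0.0979] rot [-0.0005  0.0004 -0.0089] shift-after-rot [0.0037 0.0068 0.0979]
t 3.95 q [-0.67  0.11  1.56  0.    1.48  0.75] F [-0.5  0.6 -0.1] w 1.0 gf 0.0
```

```bash
python3 shift.py '[[0.6,0.0038,0.0068,0.02,0,0,-0.009],[0.6,0,0,0.03,0,0,0],[0.6,0,0,0.03,0,0,0],[0.6,0,0,0.018,0,0,0]]'
python3 shift.py '[[0,0,0,0,0,0,0],[0,0,0,0,0,0,0],[0,0,0,0,0,0,0],[0,0,0,0,0,0,0]]'
python3 t.py "gel()"
python3 - <<'E'
from h import *
t=viewer.grab_frame("top")[:,:,::-1];s=viewer.grab_frame("scene")[:,:,::-1]
B=np.hstack([cv2.resize(i,(390,390),interpolation=cv2.INTER_CUBIC) for i in(t[150:270,350:470],s[190:310,320:440])])
cv2.imwrite("pics/g1.png",B)
E
```

```text
time: 4.45
tool_pos: [0.5558, -0.345, 0.1294]
tool_rot: [-0.002, 0.996, 0.086, -0.002]
contact_force: [-0.4, 0.2, -0.4]
gripper_width: 0.596
grasp_force: 0.0
time: 4.95
tool_pos: [0.5579, -0.3464, 0.1351]
tool_rot: [0.001, 0.996, 0.084, 0.001]
contact_force: [0.2, -0.0, 1.6]
gripper_width: 0.093
grasp_force: 61.2
gel()
tgt [ 0.5568 -0.3455  0.133 ] shift [-0.001  -0.001   0.0021] rot [ 0.0024 -0.0022  0.0066] shift-after-rot [-0.001  -0.001   0.0021]
t 4.95 q [-0.67  0.2   1.62  0.    1.32  0.73] F [ 0.2 -0.   1.6] w 0.093 gf 61.2
```

View pics/g1.png

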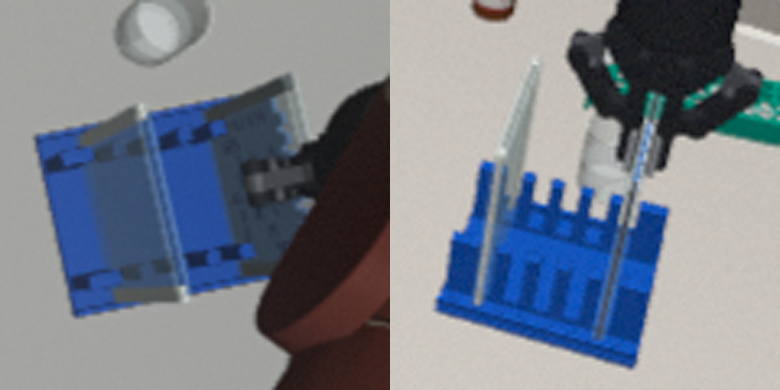

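The gel cassette is gripped at the middle of its top edge with 61 N, and the empty one hasn't moved. Now I'll lift it.

```bash
python3 shift.py '[[0,0,0,-0.015,0,0,0],[0,0,0,-0.02,0,0,0],[0,0,0,-0.025,0,0,0],[0,0,0,-0.03,0,0,0],[0,0,0,-0.03,0,0,0]]'
python3 shift.py '[[0,0,0,-0.03,0,0,0],[0,0,0,-0.03,0,0,0],[0,0,0,-0.015,0,0,0],[0,0,0,0,0,0,0]]'
python3 t.py "gel(.195)" "lean(off=.05,up=.1)" "lean(off=.05,up=.15,tilt=0)"
```

```text
time: 5.68
tool_pos: [0.5566, -0.3452, 0.255]
tool_rot: [-0.001, 0.996, 0.084, -0.0]
contact_force: [1.5, -0.9, -3.5]
gripper_width: 0.093
grasp_force: 60.4
time: 6.18
tool_pos: [0.5573, -0.3458, 0.3301]
tool_rot: [0.001, 0.996, 0.084, 0.001]
contact_force: [-0.2, 0.6, -3.9]
gripper_width: 0.09
grasp_force: 60.5
gel(.195)
tgt [ 0.5568 -0.3455  0.328 ] shift [-0.0004 -0.0004  0.0021] rot [ 0.0016 -0.0017  0.0062] shift-after-rot [-0.0004 -0.0004  0.0021]
t 6.17 q [-0.67  0.08  1.42  0.    1.64  0.73] F [-0.2  0.6 -3.9] w 0.09 gf 60.5
lean(off=.05,up=.1)
tgt [0.5336 0.1513 0.2509] shift [ 0.06   -0.4942  0.0785] rot [-0.5023 -0.179   0.6594] shift-after-rot [-0.2621 -0.406  -0.143 ]
t 6.17 q [-0.67  0.08  1.42  0.    1.64  0.73] F [-0.2  0.6 -3.9] w 0.09 gf 60.5
lean(off=.05,up=.15,tilt=0)
tgt [0.5168 0.1211 0.3102] shift [ 0.0385 -0.4672  0.0192] rot [ 0.001  -0.0022  0.6757] shift-after-rot [-0.2621 -0.3886  0.0199]
t 6.17 q [-0.67  0.08  1.42  0.    1.64  0.73] F [-0.2  0.6 -3.9] w 0.09 gf 60.5
```

```bash
sed -i 's/\.15-\.031\]/.15-.029]/' t.py
python3 shift.py '[[0,0.002,-0.025,0,0,0,0],[0,0.004,-0.045,0,0,0,0],[0,0.004,-0.048,0,0,0,0],[0,0.004,-0.048,0,0,0,0],[0,0.004,-0.048,0,0,0,0]]'
python3 shift.py '[[0,0.004,-0.048,0,0,0,0],[0,0.004,-0.048,0,0,0,0],[0,0.004,-0.048,0,0,0,0],[0,0.004,-0.048,0,0,0,0],[0,0.004,-0.048,0,0,0,0]]'
python3 shift.py '[[0,0,-0.015,0,0,0,0],[0,0,0,0,0,0,0.135],[0,0,0,0,0,0,0.18],[0,0,0,0,0,0,0.18],[0,0,0,0,0,0,0.18]]'
python3 shift.py '[[0,0,0,0,-0.104,0,0],[0,0,0,0,-0.104,0,0],[0,0,0,0,-0.104,0,0],[0,0,0,0,-0.104,0,0],[0,0,0,0,-0.104,0,0]]'
python3 shift.py '[[0,0,0,0,0,0,0],[0,0,0,0,0,0,0]]'
python3 t.py "lean(off=.03,up=.1)" "lean(off=.03,up=.02)"
```

```text
time: 6.8
tool_pos: [0.5374, -0.1289, 0.3262]
tool_rot: [-0.001, 0.996, 0.085, -0.001]
contact_force: [0.8, 0.1, -2.9]
gripper_width: 0.097
grasp_force: 60.4
time: 7.42
tool_pos: [0.5163, 0.1105, 0.3264]
tool_rot: [-0.0, 0.996, 0.085, -0.002]
contact_force: [1.1, -0.3, -3.7]
gripper_width: 0.092
grasp_force: 60.4
time: 8.05
tool_pos: [0.5147, 0.1228, 0.3268]
tool_rot: [0.001, 0.967, -0.253, -0.001]
contact_force: [-0.2, -0.3, -3.4]
gripper_width: 0.097
grasp_force: 60.4
time: 8.68
tool_pos: [0.5153, 0.123, 0.3274]
tool_rot: [0.25, 0.935, -0.242, -0.065]
contact_force: [-0.1, -0.4, -3.7]
gripper_width: 0.093
grasp_force: 60.5
time: 8.93
tool_pos: [0.5154, 0.1228, 0.328]
tool_rot: [0.248, 0.936, -0.242, -0.064]
contact_force: [0.5, 0.0, -3.5]
gripper_width: 0.094
grasp_force: 60.4
lean(off=.03,up=.1)
tgt [0.5425 0.1673 0.2426] shift [ 0.0021 -0.0875  0.0483] rot [-0.0048  0.0002  0.0006] shift-after-rot [ 0.002  -0.0877  0.0479]
t 8.93 q [ 0.28  0.04  1.53 -0.38  1.93  2.28] F [ 0.5  0.  -3.5] w 0.094 gf 60.4
lean(off=.03,up=.02)
tgt [0.523  0.1324 0.1734] shift [ 0.0021 -0.0871  0.1283] rot [-0.0048  0.0002  0.0006] shift-after-rot [ 0.002  -0.0877  0.1279]
t 8.93 q [ 0.28  0.04  1.53 -0.38  1.93  2.28] F [ 0.5  0.  -3.5] w 0.094 gf 60.4
```

```bash
python3 shift.py '[[0,0.002,-0.03,0.02,-0.005,0,0],[0,0,-0.04,0.04,0,0,0],[0,0,-0.022,0.035,0,0,0],[0,0,-0.005,0.03,0,0,0],[0,0,-0.005,0.01,0,0,0]]'
python3 shift.py '[[0,0,-0.008,0.003,0,0,0],[0,0,0,0,0,0,0],[0,0,0,0,0,0,0]]'
python3 t.py "lean()"
python3 - <<'E'
from h import *
t=viewer.grab_frame("top")[:,:,::-1];s=viewer.grab_frame("scene")[:,:,::-1]
B=np.hstack([cv2.resize(i,(400,400),interpolation=cv2.INTER_CUBIC) for i in(t[145:295,155:305],s[130:260,180:310])])
cv2.imwrite("pics/p1.png",B)
E
```

```text
time: 9.55
tool_pos: [0.5263, 0.1392, 0.1589]
tool_rot: [0.251, 0.935, -0.242, -0.066]
contact_force: [-0.8, 1.4, -2.8]
gripper_width: 0.091
grasp_force: 60.4
time: 9.93
tool_pos: [0.5311, 0.1454, 0.1553]
tool_rot: [0.251, 0.935, -0.242, -0.064]
contact_force: [0.4, 0.3, -2.6]
gripper_width: 0.092
grasp_force: 60.4
lean()
tgt [0.5308 0.1463 0.141 ] shift [-0.0007 -0.0077  0.012 ] rot [-0.0006 -0.0021 -0.0001] shift-after-rot [-0.0007 -0.0077  0.012 ]
t 9.93 q [ 0.31  0.21  1.63 -0.35  1.68  2.41] F [ 0.4  0.3 -2.6] w 0.092 gf 60.4
```

View pics/p1.png

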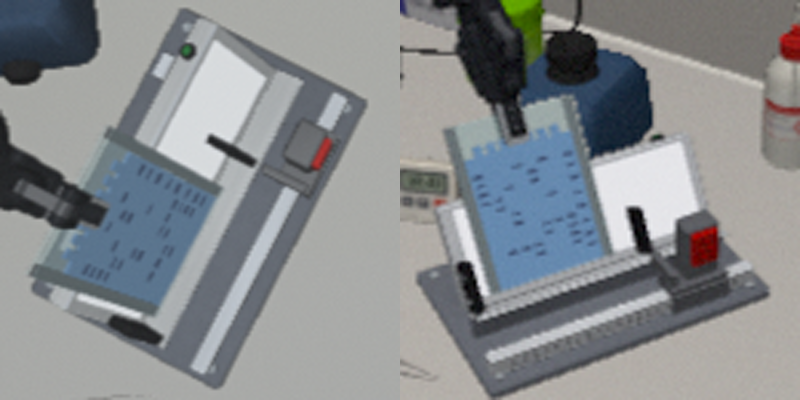

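The gel cassette is aligned with the panel and sits between the fence (scene crop (638,230)) and the stop (470,290), just above the ledge. I'll lower it gently.

```bash
python3 shift.py '[[0,0,-0.002,0.004,0,0,0],[0,0,-0.002,0.004,0,0,0],[0,0,0,0,0,0,0],[0,0,0,0,0,0,0]]'
python3 shift.py '[[0,0,-0.001,0.002,0,0,0],[0,0,0,0,0,0,0]]'
python3 t.py "lean()"
```

```text
time: 10.52
tool_pos: [0.5298, 0.1444, 0.1448]
tool_rot: [0.251, 0.935, -0.242, -0.065]
contact_force: [0.1, 0.0, -3.6]
gripper_width: 0.09
grasp_force: 60.5
time: 10.78
tool_pos: [0.5301, 0.1446, 0.1432]
tool_rot: [0.251, 0.935, -0.242, -0.065]
contact_force: [-0.1, 1.8, -1.4]
gripper_width: 0.097
grasp_force: 60.9
lean()
tgt [0.5308 0.1463 0.141 ] shift [-0.0002 -0.0027  0.001 ] rot [ 0.0008 -0.0008  0.0004] shift-after-rot [-0.0002 -0.0027  0.001 ]
t 10.78 q [ 0.31  0.22  1.64 -0.35  1.67  2.42] F [-0.1  1.8 -1.4] w 0.097 gf 60.9
```

```bash
python3 shift.py '[[0,0,-0.001,0.0005,0,0,0],[0,0,0,0,0,0,0]]'
python3 shift.py '[[0,0,-0.001,0,0,0,0],[0,0,0,0,0,0,0],[0,0,0,0,0,0,0]]'
python3 t.py "lean()"
```

```text
time: 11.02
tool_pos: [0.5304, 0.1451, 0.1429]
tool_rot: [0.251, 0.935, -0.242, -0.065]
contact_force: [-1.2, 3.2, 4.4]
gripper_width: 0.094
grasp_force: 61.6
time: 11.4
tool_pos: [0.5307, 0.1456, 0.1425]
tool_rot: [0.252, 0.935, -0.242, -0.065]
contact_force: [-1.3, 2.9, 5.3]
gripper_width: 0.09
grasp_force: 61.9
lean()
tgt [0.5308 0.1463 0.141 ] shift [-0.0003 -0.0013  0.0009] rot [ 0.002  -0.001  -0.0002] shift-after-rot [-0.0003 -0.0013  0.0009]
t 11.4 q [ 0.31  0.23  1.64 -0.35  1.67  2.42] F [-1.3  2.9  5.3] w 0.09 gf 61.9
```

```bash
python3 shift.py '[[0,0,-0.001,-0.0005,0,0,0],[0,0,0,0,0,0,0]]'
python3 shift.py '[[0,0,-0.001,0,0,0,0],[0,0,0,0,0,0,0]]'
python3 shift.py '[[0,0,-0.001,0,0,0,0],[0,0,0,0,0,0,0]]'
python3 t.py "lean()"; python3 -c "
from h import *
s=readout.state();print(rot(s['tool_rot']).inv().apply(s['contact_force']),s['ft_torque'])"
```

```text
time: 11.65
tool_pos: [0.5314, 0.1464, 0.1419]
tool_rot: [0.252, 0.935, -0.242, -0.064]
contact_force: [0.2, 1.3, 6.1]
gripper_width: 0.093
grasp_force: 61.8
time: 11.9
tool_pos: [0.5318, 0.1469, 0.1415]
tool_rot: [0.252, 0.935, -0.242, -0.065]
contact_force: [-0.6, 0.7, 5.2]
gripper_width: 0.097
grasp_force: 61.8
time: 12.15
tool_pos: [0.5321, 0.1475, 0.1412]
tool_rot: [0.252, 0.935, -0.242, -0.065]
contact_force: [-0.7, -0.7, 6.9]
gripper_width: 0.096
grasp_force: 61.9
lean()
tgt [0.5308 0.1463 0.141 ] shift [-0.0006  0.0013  0.001 ] rot [ 0.0035 -0.0014 -0.0001] shift-after-rot [-0.0006  0.0013  0.001 ]
t 12.15 q [ 0.31  0.23  1.63 -0.35  1.67  2.42] F [-0.7 -0.7  6.9] w 0.096 gf 61.9
[-0.26684246  4.26261821 -5.53005355] [-0.73630856  0.51376498 -0.03971345]
```

```bash
python3 shift.py '[[0,0,-0.001,0,0,0,0],[0,0,0,0,0,0,0]]'
python3 -c "
from h import *
s=readout.state();print(rot(s['tool_rot']).inv().apply(s['contact_force']),s['ft_torque'])"
python3 t.py "lean()"
python3 - <<'E'
from h import *
t=viewer.grab_frame("top")[:,:,::-1];s=viewer.grab_frame("scene")[:,:,::-1]
B=np.hstack([cv2.resize(i,(400,400),interpolation=cv2.INTER_CUBIC) for i in(t[190:290,155:255],s[150:250,180:280])])
cv2.imwrite("pics/p2.png",B)
E
```

```text
time: 12.4
tool_pos: [0.5324, 0.1479, 0.1409]
tool_rot: [0.253, 0.934, -0.242, -0.065]
contact_force: [-1.1, -0.1, 7.5]
gripper_width: 0.096
grasp_force: 62.0
[-0.91749324  4.36958538 -6.1438533 ] [-1.01256596  0.70914544 -0.06544372]
lean()
tgt [0.5308 0.1463 0.141 ] shift [-0.0006  0.0019  0.001 ] rot [ 0.0047 -0.0014 -0.0003] shift-after-rot [-0.0006  0.0019  0.001 ]
t 12.4 q [ 0.31  0.24  1.63 -0.35  1.67  2.43] F [-1.1 -0.1  7.5] w 0.096 gf 62.0
```

View pics/p2.png

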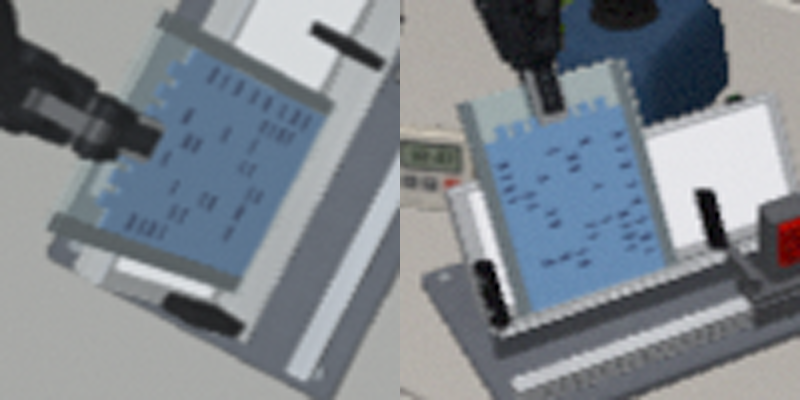

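```bash
python3 shift.py '[[0,0,0,-0.0008,0,0,0],[0,0,0,0,0,0,0]]'
python3 -c "
from h import *
s=readout.state();print(rot(s['tool_rot']).inv().apply(s['contact_force']),s['ft_torque'])"
python3 shift.py '[[0,0,0,-0.0008,0,0,0],[0,0,0,0,0,0,0]]'
python3 -c "
from h import *
s=readout.state();print(rot(s['tool_rot']).inv().apply(s['contact_force']),s['ft_torque'])"
python3 t.py "lean()"
```

```text
time: 12.75
tool_pos: [0.5324, 0.148, 0.1409]
tool_rot: [0.253, 0.934, -0.242, -0.065]
contact_force: [-0.6, -2.1, 5.9]
gripper_width: 0.094
grasp_force: 61.4
[ 0.48567064  4.77197197 -4.04151942] [-1.25201886  0.55633446  0.04786635]
time: 13.0
tool_pos: [0.5324, 0.1481, 0.1409]
tool_rot: [0.253, 0.934, -0.242, -0.065]
contact_force: [-0.9, -4.9, 3.4]
gripper_width: 0.094
grasp_force: 61.2
[ 1.52583383  5.76752377 -0.54541496] [-1.37829773  0.42113985  0.26123641]
lean()
tgt [0.5308 0.1463 0.141 ] shift [-0.0005  0.0021  0.0011] rot [ 0.0051 -0.0007  0.0002] shift-after-rot [-0.0005  0.0021  0.0011]
t 13.0 q [ 0.31  0.24  1.63 -0.35  1.67  2.43] F [-0.9 -4.9  3.4] w 0.094 gf 61.2
```

```bash
python3 shift.py '[[0,0,0.0015,0,0,0,0],[0.13,0,0,0,0,0,0],[0.18,0,0,0,0,0,0],[0.25,0,0,0,0,0,0],[0.3,0,0,0,0,0,0]]'
python3 t.py "lean()"
python3 - <<'E'
from h import *
t=viewer.grab_frame("top")[:,:,::-1];s=viewer.grab_frame("scene")[:,:,::-1]
B=np.hstack([cv2.resize(i,(400,400),interpolation=cv2.INTER_CUBIC) for i in(t[190:290,155:255],s[150:250,180:280])])
cv2.imwrite("pics/p3.png",B)
E
```

```text
time: 13.62
tool_pos: [0.5321, 0.1487, 0.1417]
tool_rot: [0.251, 0.935, -0.242, -0.065]
contact_force: [0.5, 0.5, 0.3]
gripper_width: 0.302
grasp_force: 0.0
lean()
tgt [0.5308 0.1463 0.141 ] shift [0.    0.002 0.002] rot [ 0.0008 -0.0004  0.0009] shift-after-rot [0.    0.002 0.002]
t 13.62 q [ 0.31  0.23  1.63 -0.35  1.67  2.42] F [0.5 0.5 0.3] w 0.302 gf 0.0
```

View pics/p3.png

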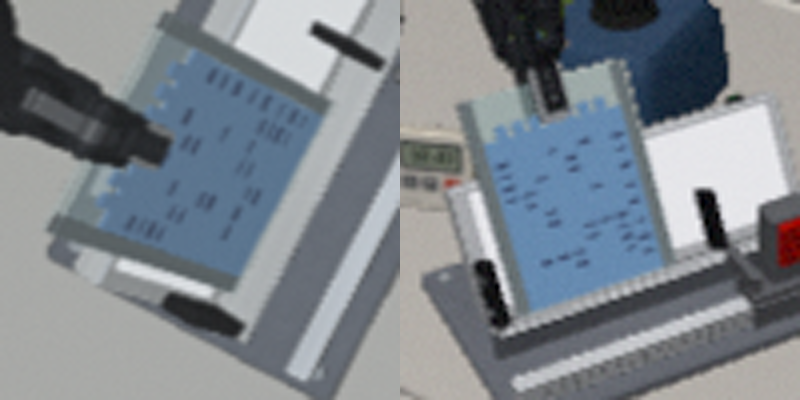

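The cassette stayed flat on the panel when released. Now I'll retreat and go to the guide.

```bash
python3 shift.py '[[0.3,0,0,-0.015,0,0,0],[0.3,0,0,-0.03,0,0,0],[0.3,0,0,-0.045,0,0,0],[0.5,0,0,-0.05,0,0,0],[0.7,0,0,0,0.105,0,0]]'
python3 shift.py '[[0.7,0,0,0,0.105,0,0],[0.7,0,0,0,0.105,0,0],[0.7,0,0,0,0.105,0,0],[0.7,0,0,0,0.105,0,0],[0.7,0,0,0,0,0,0]]'
python3 t.py "grip(.08)" "grip()"
```

```text
time: 14.35
tool_pos: [0.5688, 0.2129, 0.2676]
tool_rot: [0.198, 0.948, -0.244, -0.049]
contact_force: [-0.0, -0.6, -0.7]
gripper_width: 0.688
grasp_force: 0.0
time: 14.98
tool_pos: [0.5661, 0.2091, 0.2647]
tool_rot: [-0.0, 0.968, -0.251, 0.001]
contact_force: [-0.0, -0.2, -0.5]
gripper_width: 0.698
grasp_force: 0.0
grip(.08)
tgt [ 0.5818 -0.0124  0.141 ] shift [0.1212 0.186  0.1237] rot [-0.0006 -0.0016 -0.0005] shift-after-rot [0.1213 0.186  0.1237]
t 14.97 q [ 0.23 -0.02  1.63 -0.    1.53  2.31] F [-0.  -0.2 -0.5] w 0.698 gf 0.0
grip()
tgt [ 0.5818 -0.0124  0.061 ] shift [0.1211 0.1861 0.2037] rot [-0.0006 -0.0016 -0.0005] shift-after-rot [0.1213 0.186  0.2037]
t 14.97 q [ 0.23 -0.02  1.63 -0.    1.53  2.31] F [-0.  -0.2 -0.5] w 0.698 gf 0.0
```

```bash
python3 shift.py '[[0.7,0.03,0.045,0,0,0,0],[0.7,0.03,0.046,0,0,0,0],[0.7,0.03,0.046,0.02,0,0,0],[0.7,0.031,0.0465,0.04,0,0,0],[0.7,0,0,0.06,0,0,0]]'
python3 shift.py '[[0.7,0,0,0,0,0,0]]'
python3 t.py "grip(0,.0025)"
python3 - <<'E'
from h import *
t=viewer.grab_frame("top")[:,:,::-1];s=viewer.grab_frame("scene")[:,:,::-1]
B=np.hstack([cv2.resize(i,(400,400),interpolation=cv2.INTER_CUBIC) for i in(t[150:250,210:310],s[170:270,230:330])])
cv2.imwrite("pics/q1.png",B)
E
```

```text
time: 15.6
tool_pos: [0.5854, -0.0074, 0.1488]
tool_rot: [0.001, 0.968, -0.252, 0.003]
contact_force: [0.9, 0.4, -0.8]
gripper_width: 0.7
grasp_force: 0.0
time: 15.72
tool_pos: [0.5788, -0.0039, 0.1409]
tool_rot: [0.001, 0.968, -0.25, -0.006]
contact_force: [-1.0, 0.7, -0.6]
gripper_width: 0.702
grasp_force: 0.0
grip(0,.0025)
tgt [ 0.583  -0.0102  0.061 ] shift [0.0077 0.0031 0.0798] rot [0.0053 0.0117 0.0006] shift-after-rot [0.0068 0.0035 0.0799]
t 15.72 q [-0.13  0.02  1.8  -0.    1.33  1.94] F [-1.   0.7 -0.6] w 0.702 gf 0.0
```

View pics/q1.png

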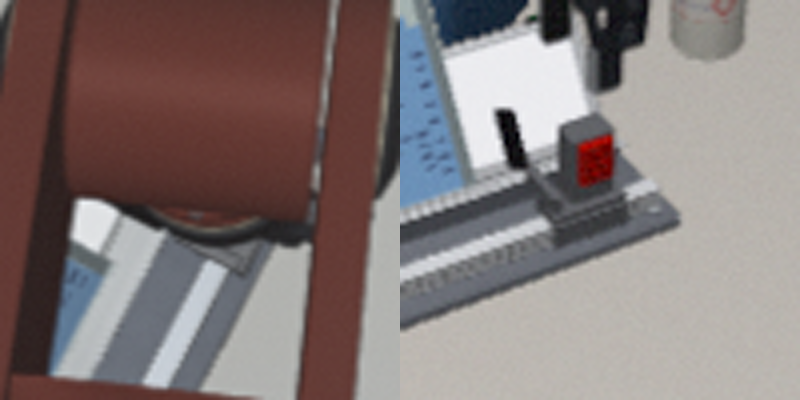

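The scene crop shows the open fingers hovering above the grey tower, whose red release is at (595,160). The arm is still settling, so I'll check the tower numerically from the red patch.

```bash
python3 shift.py '[[0.7,0,0,0,0,0,0],[0.7,0,0,0,0,0,0]]'
python3 t.py "grip(0,.0025)"
python3 - <<'E'
from h import *
v=np.load("fit.npy");xb=v[3:]
t=cv2.imread("pics/s_raw.png").astype(int)[170:260,180:305]
m=(t[...,2]>120)&(t[...,1]<70)&(t[...,0]<70);y,x=np.nonzero(m)
print("red",x.mean()+180,y.mean()+170,x.min()+180,x.max()+180,y.min()+170,y.max()+170,m.sum())
for d in (0,.005,-.005):
  print(d,proj("scene",[pose2(xb,np.array([-.0724,-.065+xb[3]-.034+d,z])) for z in(.07,.08,.09)]).round(1).tolist())
E
```

```text
time: 16.08
tool_pos: [0.5842, -0.0039, 0.1495]
tool_rot: [-0.0, 0.968, -0.25, 0.002]
contact_force: [0.1, -0.4, 0.5]
gripper_width: 0.701
grasp_force: 0.0
grip(0,.0025)
tgt [ 0.583  -0.0102  0.061 ] shift [0.0017 0.0062 0.0885] rot [-0.0015 -0.0043  0.0019] shift-after-rot [0.0021 0.0061 0.0885]
t 16.07 q [-0.13  0.02  1.79 -0.    1.33  1.94] F [ 0.1 -0.4  0.5] w 0.701 gf 0.0
red 272.73333333333335 204.8 192 282 195 207 15
0 [[280.5, 212.6], [280.5, 209.7], [280.6, 206.8]]
0.005 [[278.9, 213.2], [278.9, 210.3], [278.9, 207.3]]
-0.005 [[282.1, 212.1], [282.1, 209.2], [282.2, 206.2]]
```

```bash
python3 shift.py '[[0.7,0,0.006,0.02,0,-0.003,0.001],[0.7,0,0,0.03,0,0,0],[0.7,0,0,0.025,0,0,0],[0.7,0,0,0.013,0,0,0],[0.7,0,0,0,0,0,0]]'
python3 shift.py '[[0.7,0,0,0,0,0,0]]'
python3 t.py "grip(0,.0025)"
```

```text
time: 16.7
tool_pos: [0.5783, -0.0094, 0.057]
tool_rot: [-0.0, 0.968, -0.251, -0.003]
contact_force: [0.1, -0.3, -0.1]
gripper_width: 0.694
grasp_force: 0.0
time: 16.82
tool_pos: [0.5802, -0.0096, 0.0596]
tool_rot: [-0.0, 0.968, -0.251, -0.001]
contact_force: [0.3, 0.8, -0.0]
gripper_width: 0.702
grasp_force: 0.0
grip(0,.0025)
tgt [ 0.583  -0.0102  0.061 ] shift [ 0.0028 -0.0008 -0.0014] rot [-0.0006  0.0014 -0.0002] shift-after-rot [ 0.0028 -0.0008 -0.0014]
t 16.82 q [-0.15  0.12  1.85  0.    1.18  1.93] F [ 0.3  0.8 -0. ] w 0.702 gf 0.0
```

Close on the release.

```bash
python3 shift.py '[[0.5,0,0,0,0,0,0],[0.4,0,0,0,0,0,0],[0.32,0,0,0,0,0,0],[0,0,0,0,0,0,0],[0,0,0,0,0,0,0]]'
python3 shift.py '[[0,0,0,0,0,0,0],[0,0,0,0,0,0,0]]'
python3 t.py "grip(0,.0025)"
```

```text
time: 17.45
tool_pos: [0.5817, -0.0067, 0.06]
tool_rot: [-0.003, 0.968, -0.25, 0.001]
contact_force: [7.4, 12.2, -0.9]
gripper_width: 0.277
grasp_force: 58.9
time: 17.7
tool_pos: [0.5817, -0.0067, 0.0601]
tool_rot: [-0.003, 0.968, -0.25, 0.001]
contact_force: [8.2, 12.2, -0.3]
gripper_width: 0.282
grasp_force: 58.9
grip(0,.0025)
tgt [ 0.583  -0.0102  0.061 ] shift [ 0.0028  0.0024 -0.0009] rot [-0.006  -0.0001  0.0015] shift-after-rot [ 0.0028  0.0024 -0.0009]
t 17.7 q [-0.14  0.12  1.85  0.01  1.18  1.93] F [ 8.2 12.2 -0.3] w 0.282 gf 58.9
```

```bash
cat > f.py <<'E'
from h import *
s=readout.state();c=rot(s['tool_rot']).inv();v=np.load("fit.npy")[3:]
print("Ftool",c.apply(s['contact_force']).round(2),"lb pos",R.from_euler('z',-v[2]).apply(s['tool_pos']-[v[0],v[1],0]).round(4),"w",round(s['gripper_width'],3),"t",s['time'])
E
python3 f.py
python3 shift.py '[[0,0,-0.0025,0,0,0,0],[0,0,0,0,0,0,0]]' | tail -1;python3 f.py
python3 shift.py '[[0,-0.001,0,0,0,0,0],[0,-0.002,0,0,0,0,0],[0,-0.002,0,0,0,0,0],[0,-0.002,0,0,0,0,0]]'|tail -1; python3 f.py
```

```text
Ftool [  1.24 -14.59   0.4 ] lb pos [-0.0525 -0.0718  0.0601] w 0.282 t 17.7
grasp_force: 61.0
Ftool [-1.17 -5.62 -6.03] lb pos [-0.0524 -0.0719  0.0601] w 0.276 t 17.95
grasp_force: 61.8
Ftool [ 0.96 -7.24 -4.1 ] lb pos [-0.0524 -0.0653  0.0601] w 0.28 t 18.45
```

```bash
python3 shift.py '[[0,-0.002,0,0,0,0,0],[0,-0.002,0,0,0,0,0],[0,-0.002,0,0,0,0,0],[0,-0.002,0,0,0,0,0],[0,-0.002,0,0,0,0,0]]'|tail -1; python3 f.py
python3 shift.py '[[0,-0.002,0,0,0,0,0],[0,-0.002,0,0,0,0,0],[0,-0.002,0,0,0,0,0],[0,-0.002,0,0,0,0,0]]'|tail -1; python3 f.py
```

```text
grasp_force: 61.8
Ftool [ 0.6  -6.43 -3.95] lb pos [-0.0524 -0.0553  0.0601] w 0.277 t 19.075
grasp_force: 61.8
Ftool [ 1.1  -6.82 -3.83] lb pos [-0.0525 -0.0473  0.0601] w 0.275 t 19.575
```

```bash
python3 shift.py '[[0,-0.0015,0,0,0,0,0],[0,-0.0015,0,0,0,0,0],[0,0,0,0,0,0,0]]'|tail -1; python3 f.py
python3 shift.py '[[0,-0.0015,0,0,0,0,0],[0,-0.0015,0,0,0,0,0],[0,0,0,0,0,0,0]]'|tail -1; python3 f.py
python3 shift.py '[[0,-0.001,0,0,0,0,0],[0,0,0,0,0,0,0]]'|tail -1; python3 f.py
```

```text
grasp_force: 61.8
Ftool [ 2.   -6.6  -2.45] lb pos [-0.0524 -0.0447  0.0601] w 0.279 t 19.95
grasp_force: 61.8
Ftool [ 3.   -7.53 -2.9 ] lb pos [-0.0525 -0.0418  0.0601] w 0.277 t 20.325
grasp_force: 61.8
Ftool [ 2.72 -5.98 -2.35] lb pos [-0.0525 -0.0408  0.0601] w 0.277 t 20.575
```

```bash
for i in 1; do
python3 shift.py '[[0,-0.001,0,0,0,0,0],[0,0,0,0,0,0,0]]'|tail -1; python3 f.py
python3 shift.py '[[0,-0.001,0,0,0,0,0],[0,0,0,0,0,0,0]]'|tail -1; python3 f.py
python3 shift.py '[[0,-0.001,0,0,0,0,0],[0,0,0,0,0,0,0]]'|tail -1; python3 f.py
done
```

```text
grasp_force: 61.8
Ftool [ 2.91 -7.24 -2.22] lb pos [-0.0525 -0.0399  0.0601] w 0.273 t 20.825
grasp_force: 61.8
Ftool [ 3.87 -7.09 -1.64] lb pos [-0.0525 -0.0388  0.0601] w 0.277 t 21.075
grasp_force: 61.8
Ftool [ 2.67 -6.82 -2.3 ] lb pos [-0.0525 -0.0378  0.0601] w 0.279 t 21.325
```

```bash
python3 shift.py '[[0,-0.001,0,0,0,0,0],[0,0,0,0,0,0,0]]'|tail -1; python3 f.py
python3 shift.py '[[0,-0.0007,0,0,0,0,0],[0,0,0,0,0,0,0]]'|tail -1; python3 f.py
python3 shift.py '[[0,-0.0007,0,0,0,0,0],[0,0,0,0,0,0,0]]'|tail -1; python3 f.py
```

```text
grasp_force: 61.8
Ftool [ 3.08 -5.3  -1.91] lb pos [-0.0524 -0.0369  0.0601] w 0.278 t 21.575
grasp_force: 61.8
Ftool [ 5.36 -7.92 -0.39] lb pos [-0.0525 -0.0365  0.0601] w 0.273 t 21.825
grasp_force: 61.9
Ftool [ 7.37 -7.19  0.83] lb pos [-0.0525 -0.0365  0.0601] w 0.275 t 22.075
```

The force climbed and the guide stopped moving at the predicted spot, so it's snug. Let go and withdraw.

```bash
python3 shift.py '[[0.4,0,0,0,0,0,0],[0.55,0,0,0,0,0,0],[0.7,0,0,0,0,0,0],[0.7,0,0,0,0,0,0]]'|tail -3; python3 f.py
python3 shift.py '[[0.7,0,0,-0.02,0,0,0],[0.7,0,0,-0.04,0,0,0],[0.7,0,0,-0.05,0,0,0],[0.7,0,0,-0.06,0,0,0],[0.7,0,0,-0.03,0,0,0]]'|tail -1
python3 shift.py '[[0.7,0.06,0,0,0,0,0],[0.7,0.06,0,0,0,0,0],[0.7,0.06,0,0,0,0,0],[0.7,0.06,0,0,0,0,0]]'|tail -1
python3 f.py
python3 - <<'E'
from h import *
v=np.load("fit.npy")[3:]
s=viewer.grab_frame("scene")[:,:,::-1].astype(int);t=viewer.grab_frame("top")[:,:,::-1].astype(int)
for n,i in(("scene",s),("top",t)):
    r=cv2.imread(f"pics/{n[0]}_raw.png").astype(int)
    m=(i[...,0]-i[...,2]>45)&(i[...,0]>90)
    m[:, 320:]=0
    P=np.array([[-.0045-.0045,.055+a,z] for a,z in((-.06,0),(.06,0),(.06,.15),(-.06,.15))])
    q=proj(n,pose2(v,pan(P)));print(n,"expected outline",q.round(1).tolist())
    M=np.zeros(m.shape,np.uint8);cv2.fillPoly(M,[q.round().astype(int)],1)
    print("bluish inside",(m&(M>0)).sum(),"outside near",(m&(cv2.dilate(M,np.ones((9,9)))>0)&(M==0)).sum(), "area",M.sum())
# rack-region change, fence/tower via dark pixels
r=cv2.imread("pics/s_raw.png").astype(int)
print("empty/rack diff",np.abs(r-s)[215:290,330:375].mean().round(2),"timer",np.abs(r-s)[180:205,178:200].mean().round(2),"beaker top",np.abs(cv2.imread("pics/t_raw.png").astype(int)-t)[140:172,385:417].mean().round(2),
 "timer top",np.abs(cv2.imread("pics/t_raw.png").astype(int)-t)[200:232,115:160].mean().round(2))
cv2.imwrite("pics/end_s.png",s)
cv2.imwrite("pics/end.png",np.hstack([cv2.resize(s[130:260,180:310].astype(np.uint8),(400,400)),cv2.resize(t[145:295,155:305].astype(np.uint8),(400,400))]))
E
```

```text
contact_force: [0.1, 0.1, -0.7]
gripper_width: 0.697
grasp_force: 0.0
Ftool [ 0.06 -0.17  0.7 ] lb pos [-0.0535 -0.0335  0.0585] w 0.697 t 22.575
grasp_force: 0.0
grasp_force: 0.0
Ftool [ 0.77 -0.13 -0.44] lb pos [-0.0534 -0.2763  0.2601] w 0.698 t 23.7
scene expected outline [[247.3, 216.5], [207.2, 230.2], [191.5, 176.2], [233.3, 164.4]]
bluish inside 1586 outside near 56 area 2431
top expected outline [[237.2, 219.3], [211.8, 267.5], [165.6, 253.3], [195.6, 197.4]]
bluish inside 1854 outside near 0 area 2890
empty/rack diff 3.44 timer 11.98 beaker top 46.26 timer top 43.55[ WARN:0@3.270] global loadsave.cpp:1063 imwrite_ Unsupported depth image for selected encoder is fallbacked to CV_8U.
```

Run:
```python
from h import *
for n,boxes in(("top",{"timer":(115,198,45,34),"beaker":(383,140,35,34),"rack":(358,175,40,60)}),("scene",{"timer":(175,178,27,28),"beaker":(376,220,22,25),"rack":(330,205,50,90)})):
    a=cv2.imread(f"pics/{n[0]}_raw.png");b=np.ascontiguousarray(viewer.grab_frame(n)[:,:,::-1])
    for k,(x,y,w,h) in boxes.items():
        m=10;r=cv2.matchTemplate(b[y-m:y+h+m,x-m:x+w+m],a[y:y+h,x:x+w],cv2.TM_CCOEFF_NORMED);_,s,_,l=cv2.minMaxLoc(r)
        print(n,k,round(s,3),(l[0]-m,l[1]-m),"mean",a[y:y+h,x:x+w].mean().round(),b[y:y+h,x:x+w].mean().round())
```

```text
top timer 0.998 (0, 0) mean 132.0 176.0
top beaker 0.996 (0, 0) mean 144.0 191.0
top rack 0.816 (1, 0) mean 106.0 131.0
scene timer 0.623 (0, 0) mean 142.0 134.0
scene beaker 0.982 (0, 0) mean 136.0 138.0
scene rack 0.998 (0, 0) mean 124.0 126.0
```

The beaker and timer haven't moved; the brightness change is just camera exposure. The empty cassette and rack are also in place, and the gel cassette fills its predicted snug outline. I'll hand it in.

```bash
python3 shift.py '[[0.7,0,0,0,0,0,0],[0.7,0,0,0,0,0,0]]'|head -1; python3 -c "
from plant import manip, viewer, readout
print(manip.job_done())"
```

```text
time: 24.15
the job is handed in; nothing more can be done
None
```

I handed the job in at 24 s: the gel cassette is leaning flat on the light box, held snug against the end stop by the guide. I let go of the release so the brake could lock, and the empty cassette, beaker and timer haven't moved.

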